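# Walk the heavy kitchen scale home into its charging dock

## Task

Put the heavy kitchen scale away in its white charging dock: nudge it forward by its two near corners, left and right, until it sits square and fully home against the dock's stop bar with the charging pin pushed in. Do not touch the glass display or the weighing plate, press on the dock only gently, and leave the salt shaker and the jam jar where they are.

Things in the scene. Friction and masses are not known exactly. Their poses are not given: they have to be found in the camera images.
- scale: Grey flat-bottomed kitchen scale, 140 mm deep (x), 220 mm wide (y), body 36 mm high, about 0.8 kg, too wide to grasp. Origin: centre of its underside; x points from the near face (x = -70 mm) to the nose that goes into the dock, y left, z up. It slides on the worktop; a push on one corner takes some 3 to 9 N (weight and friction vary) and turns it as well as moving it.
- bumper_left (a point): Centre of the black rubber bumper on the left end of the scale's near face, 89.5 mm left of the middle, 18 mm above the worktop; bumper 38 mm wide, 26 mm high. A place to push.
- bumper_right (a point): The same bumper on the right end of the near face. Mind the room when reaching for either: a cooker hood hangs at the left over the hob (from world x = 0.46 m, y = 0.25 m outward, 0.70 m up), where a raised elbow can strike it, and a microwave 0.27 m high stands at the right (y below about -0.33 m).
- display: Black glass display and keys, fixed on the middle of the scale's near face: 132 mm wide (y -66 to 66 mm in the scale's frame), 28 mm high, standing 3 mm proud of the face. Origin: its centre. Must not be touched.
- plate: Steel weighing plate, 120 mm by 190 mm, on top of the scale, its upper face 48 mm above the worktop. Origin: the centre of its underside, 40 mm above the worktop. Must not be touched.
- dock: White charging dock fixed to the worktop, 172 mm long, 295 mm wide, no floor. Origin: on the worktop at the centre of the open mouth, at the tips of the rails; x points into the dock, y left. Two guide rails 30 mm high run along x, inner faces 240 mm apart (y = +-120 mm) from x = 45 mm on, flaring to about 280 mm apart at x = 0.
- rails_end (a point): Far end of the rails, 146 mm from the mouth, 30 mm up, midway between them, at the 36 mm high back housing. Before it stands the grey stop bar, 130 mm wide, 2 to 30 mm high, its face clamped anywhere from dock x = 105 to 125 mm; this differs each time and is not measured: feel for it (force rises sharply). Pressing the scale on the dock with over 18 N harms it.
- pin (a joint): Brass charging pin, 10 mm thick, in the middle of the stop bar, 16 mm above the worktop, on a light spring (under 2 N). Reads 0 m standing out 4 mm from the bar, 0.004 m pushed in flush with it, when the scale's nose is against the bar.
- salt_shaker: Salt shaker, 44 mm thick, 90 mm high, standing beside the dock on the left; origin under its centre. Leave alone.
- jam_jar: Jam jar, 68 mm thick, 84 mm high, standing beside the dock on the left, nearer the robot than the salt shaker; origin under its centre. Leave alone.

How it is judged:
By the outcome, as a careful person would: the job done as asked, in the order asked, and still so for the second after the job is handed in, with the robot touching nothing.
It also fails if it takes over 72 s, if anything falls off the work surface, if the arm or the gripper's body presses on something with over 40 N, if the wrist force passes 120 N, or if a joint passes its speed limit or range.

## Robot

A 6-joint arm with a two-finger parallel gripper is mounted at the origin on a cart in front of the work surface, level with it; the furniture and walls round the work are solid. World frame = base frame: x ahead of the robot, y to its left, z up, the work surface at z = 0. Lengths are in m, angles in degrees, forces in N, time in s.
With the tool pointing down it reaches from about 0.35 to 0.875 m from the base axis. Payload 15.5 kg.
Tool frame: the origin (TCP) lies at the very end of the fingers, on their centre line; the grasp point (between the pads) lies 19 mm behind it; x points along the fingers, z is the direction in which the jaws open and shut, and the axes are right-handed (so a half turn about x gives the same grasp; the last joint's range is limited). The gripper opens to 85 mm and grips with 20 to 120 N. Pads are 22 mm wide; open, the fingers measure 114 mm over their backs; the gripper's body (76 mm by 85 mm) begins 54 mm behind the grasp point. The pads swing forward as they close: fully open they stand 13 mm farther back than shut.
Start: joints at [-75.258, 28.281, 77.091, -0, 74.628, -5.472], TCP at [0.216, -0.587, 0.231] pointing down, gripper open.
Joint ranges: [-166.48, 166.48], [-47.26, 123.95], [12.59, 153.08], [-70.14, 250.14], [6.76, 159.57], [-176.63, 176.63]. Speed limits (degrees/s): [108.29, 108.29, 147.25, 172.46, 172.46, 172.46].

## Interface

Orientations are given as [roll, pitch, yaw] about the fixed x, y, z axes, in that order (R = Rz(yaw) Ry(pitch) Rx(roll)).
In Python, from bench import bot, grab_frame, camera_info, find_in, outline_of gives the robot as it stands.
- The arm moves only by the shell command python3 -m inch 'ROWS' [OPENING] [FORCE]. ROWS is JSON, a list of rows, each a list of 2 entries, a list of its own where there are three numbers: the shift along the tool's x, y, z in m, then the turn about the tool's x in rad. In form: [[[dx, dy, dz], turn], ...]. A call has 1 to 12 rows; each row is the pose to reach, as a shift and turn from the pose commanded when the call began, along the tool's axes at that moment; what a row does not reach only later rows make up. A row lasts 1/12 s, in which the tool goes at most 41.7 mm and 7.16 degrees, less where a joint would pass 70% of its speed; a pose out of reach is approached as far as the arm can. A call with a gripper value outside its range is refused whole. OPENING is the finger opening in m, from 0 to 0.0854, set as the call begins (- or left out, the last holds). The fingers move at their own pace and stop on an object; FORCE is the grip in N (left out, the last holds). Time passes only in rows, so rows that repeat a pose let the fingers close. It gives the time, the measured TCP pose, the force and the opening at its end, in the units of the state.
- bot.read_state(): the state, without advancing time (a new reading comes with each control period).
- grab_frame(name): name is "scene" or "top"; returns (picture, depth): 384x512x3 uint8, red, green, blue; 384x512 float32, m along the optical axis (not along the pixel's ray), 0 where there is no reading.
- camera_info(name): a dict with "mtx" (3x3 intrinsics, pixels), "xyz" and "rotation" of the camera in the world. Camera axes: x right, y down, z forward; pixel columns grow to the right and rows downward; lengths in m; the calibration is good to about 2 mm. A picture is of the moment at which its call begins. camera_info takes no time and is no camera call.
- bot.hand_in(): hands the job in, once; it reports no verdict.
Trained networks look in the newest picture that a camera, given by its name, has taken for a name from the list of things; names that differ only in an ending like _2 or _b are one class to them, and where a whole thing is asked for, a point or a joint stands for the part that bears it (a point fixed in the world has none). Each returns a list of dicts, best first, with "score" (0 to 1); they miss things now and then, are a little off and sometimes report something else, mostly with a low value. They report only what shows in the picture. A call takes as long as a camera call.
- find_in(target, camera): "centre" ([column, row] in pixels, amid what is visible of it).
- outline_of(target, camera): "pixels" (384x512 bool, what is visible of it) and "centre" ([column, row] in pixels, amid what is visible of it).
The state is a dict: "time": time; "qpos": joint angles; "dq": joint speeds; "joint_efforts": joint torques, N m; "eef_pos": TCP position; "ee_rot": TCP orientation; "ft_force": force on the tool from outside, world axes, zero at the start; "ft_torque": the same for the moment, N m; "finger_gap": opening from 0.0 (shut) to 1.0 (fully open).
Only numpy, scipy, OpenCV 4.12 (cv2) and the standard library are available. Lean on these libraries where they do the work, as an engineer would, in place of code of your own. Each camera call takes 0.05 s, during which the arm holds its last target.

## Working session

There is one attempt and no reset: what is moved stays moved. The work goes in short steps, Python scripts to look and compute and a shell command to move; the robot and the scene stay as the last step left them, time stands still between calls to the robot, and variables do not carry over. Pictures are saved under pics/ and viewed, and the job is handed in when it is done.

```bash
ls; mkdir -p pics; python3 - <<'E'
from bench import bot, grab_frame, camera_info
import cv2
s=bot.read_state(); print({k:s[k] for k in ('time','eef_pos','ee_rot','ft_force','finger_gap')})
for n in ('scene','top'):
    p,d=grab_frame(n); cv2.imwrite(f'pics/{n}0.png',p[:,:,::-1]); i=camera_info(n); print(n,i)
E
```

```text
pics
{'time': 0.0, 'eef_pos': array([ 0.21585787, -0.58614448,  0.23070418]), 'ee_rot': array([175.09092641,  89.92877504, 105.30480602]), 'ft_force': array([ 0.42731231, -0.48502378, -0.33970301]), 'finger_gap': 1.0016925322584571}
scene {'mtx': array([[404.40758569,   0.        , 260.03633626],
       [  0.        , 404.40758569, 191.43660713],
       [  0.        ,   0.        ,   1.        ]]), 'xyz': array([ 0.29668788, -0.66374282,  0.52327413]), 'rotation': array([-122.56832725,   -0.44698768,  -27.83849827])}
top {'mtx': array([[355.85915163,   0.        , 255.75427601],
       [  0.        , 355.85915163, 186.63626803],
       [  0.        ,   0.        ,   1.        ]]), 'xyz': array([ 0.54568859, -0.01067578,  0.90756208]), 'rotation': array([-173.87590069,   -0.73619525,  -89.86560493])}
```

View pics/scene0.png

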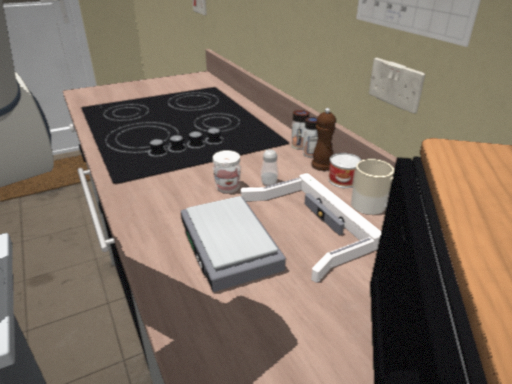

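View pics/top0.png

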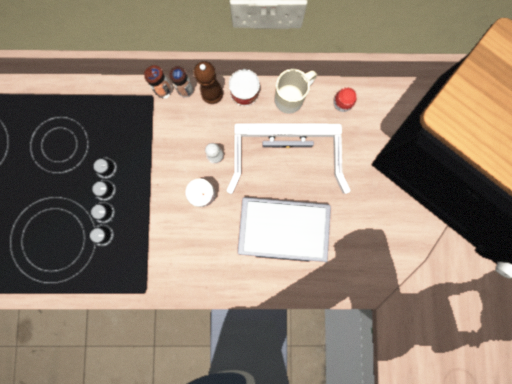

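The top view has +x up and +y left. It shows the scale at about (285,229), slightly rotated. The dock opening is at about (288,190), the stop bar at about (288,144), the jam jar at (200,192) and the salt shaker at (214,153). I'll measure them next.

```bash
cat > h.py <<'E'
import numpy as np, cv2
from scipy.spatial.transform import Rotation as Ro
from bench import bot, grab_frame, camera_info, find_in, outline_of
def cloud(name,d):
    i=camera_info(name);K=i['mtx'];R=Ro.from_euler('xyz',i['rotation'],degrees=True).as_matrix()
    v,u=np.mgrid[:384,:512]
    c=np.stack([(u-K[0,2])/K[0,0]*d,(v-K[1,2])/K[1,1]*d,d],-1)
    return c@R.T+np.array(i['xyz'])
def atz(name,uv,z):
    i=camera_info(name);K=i['mtx'];R=Ro.from_euler('xyz',i['rotation'],degrees=True).as_matrix()
    uv=np.atleast_2d(uv).astype(float)
    r=np.c_[(uv[:,0]-K[0,2])/K[0,0],(uv[:,1]-K[1,2])/K[1,1],np.ones(len(uv))]@R.T
    o=np.array(i['xyz']); return o+r*((z-o[2])/r[:,2])[:,None]
def proj(name,P):
    i=camera_info(name);K=i['mtx'];R=Ro.from_euler('xyz',i['rotation'],degrees=True).as_matrix()
    c=(np.atleast_2d(P)-np.array(i['xyz']))@R; q=c@K.T; return q[:,:2]/q[:,2:]
E
python3 - <<'E'
from h import *
p,d=grab_frame('top'); P=cloud('top',d)
ok=d>0
print('table z', np.median(P[240:290,180:225,2]))
for t in ('scale','plate','dock','salt_shaker','jam_jar'):
    o=outline_of(t,'top')
    for x in o[:2]:
        m=x['pixels']&ok; q=P[m]; z=q[:,2]
        print(t,round(x['score'],2),np.round(x['centre'],1),m.sum(),'z pct',np.round(np.percentile(z,[5,50,95]),3),'med',np.round(np.median(q,0),3))
        zt=np.percentile(z,60)
        if t in('scale','plate'):
            cs,_=cv2.findContours(x['pixels'].astype(np.uint8),0,1); c=max(cs,key=cv2.contourArea)[:,0,:]
            W=atz('top',c,0.036 if t=='scale' else .048)[:,:2].astype(np.float32)
            r=cv2.minAreaRect(W*1000); print('  rect',r)
    if o: np.save(t+'.npy',o[0]['pixels'])
# plate by depth
m=ok&(P[:,:,2]>.043)&(P[:,:,2]<.055)
m[:195]=0;m[270:]=0;m[:,:230]=0;m[:,340:]=0
print('plate depth',np.median(P[m],0),cv2.minAreaRect((P[m][:,:2]*1000).astype(np.float32)))
m=ok&(P[:,:,2]>.020)&(P[:,:,2]<.055); m[:195]=0;m[270:]=0;m[:,:230]=0;m[:,335:]=0
print('body',cv2.minAreaRect((P[m][:,:2]*1000).astype(np.float32)))
b=cv2.resize(p[120:280,170:370,::-1],None,fx=4,fy=4,interpolation=cv2.INTER_CUBIC)[:600];cv2.imwrite('pics/crop1.png',b)
E
```

```text
table z 0.0009535520682485976
scale 0.63 [283.1 229.8] 5188 z pct [0.035 0.048 0.051] med [ 0.534 -0.09   0.048]
  rect ((534.6201171875, -90.3699951171875), (219.1193389892578, 142.28335571289062), 85.2087173461914)
scale 0.42 [200.7 192.5] 637 z pct [0.059 0.085 0.087] med [0.621 0.108 0.085]
  rect ((624.4309692382812, 113.92646789550781), (70.0824966430664, 65.54141998291016), 45.613529205322266)
plate 0.93 [284.4 227.5] 3993 z pct [0.046 0.049 0.051] med [ 0.536 -0.09   0.049]
  rect ((536.8994140625, -89.83930969238281), (191.95315551757812, 123.16105651855469), 84.58760070800781)
dock 0.74 [287.1 134.5] 2551 z pct [0.008 0.032 0.038] med [ 0.774 -0.104  0.032]
salt_shaker 0.74 [213.8 153.6] 283 z pct [0.023 0.079 0.09 ] med [0.716 0.079 0.079]
jam_jar 0.88 [200.4 195.5] 617 z pct [0.061 0.085 0.087] med [0.619 0.108 0.085]
plate depth [ 0.53584505 -0.08990618  0.04865298] ((536.0388793945312, -90.76524353027344), (190.00506591796875, 120.00274658203125), 85.22603607177734)
body ((534.6466674804688, -90.85227966308594), (220.3851318359375, 142.99813842773438), 85.25448608398438)
```

View pics/crop1.png

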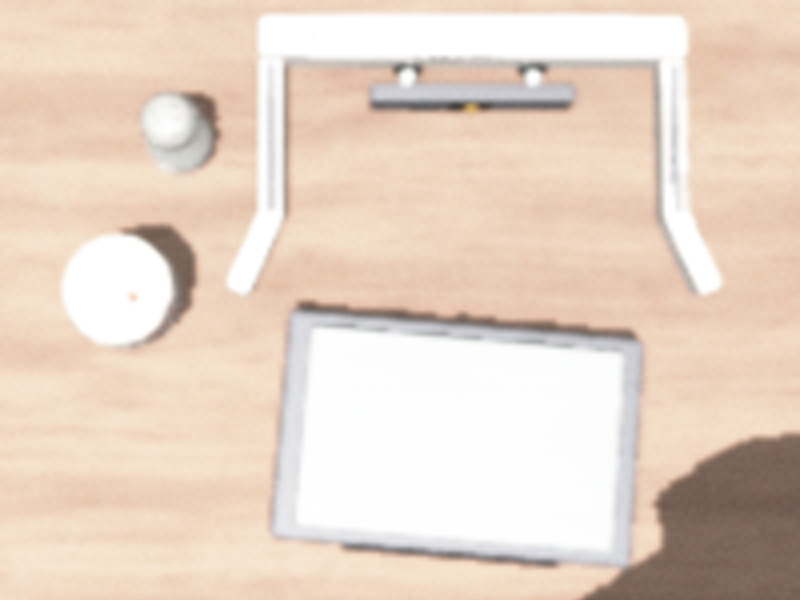

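```bash
python3 - <<'E'
from h import *
C=lambda L:np.array(L)/4.+np.array([170,120])-0.375
def sh(n,L,z): print(n,np.round(atz('top',C(L),z)[:,:2],4).tolist())
sh('rail L inner straight',[(285,75),(285,208)],.03)
sh('rail R inner straight',[(657,75),(660,212)],.03)
sh('tips L',[(228,288),(248,293)],.03); sh('tips R',[(698,292),(722,284)],.03)
sh('bar top far edge/near edge',[(371,85),(574,86),(371,103),(574,103)],.03)
sh('housing',[(258,16),(686,16),(262,58),(686,62)],.036)
sh('pin',[(472,107)],.016)
# depth based
p,d=grab_frame('top');P=cloud('top',d)
m=(d>0)&(P[...,2]>.022)&(P[...,2]<.045)&(P[...,0]>.63)&(P[...,0]<.85)&(P[...,1]<.06)&(P[...,1]>-.27)
Q=P[m]
print('n',len(Q)); 
hm=Q[(Q[:,2]>.033)]; print('housing rect',cv2.minAreaRect((hm[:,:2]*1000).astype(np.float32)))
print('all rect',cv2.minAreaRect((Q[:,:2]*1000).astype(np.float32)))
for x in np.arange(.66,.80,.01):
    s=Q[abs(Q[:,0]-x)<.005]; l=s[s[:,1]>-.02][:,1]; r=s[s[:,1]<-.17][:,1]; b=s[(s[:,1]<-.05)&(s[:,1]>-.15)]
    f=lambda a:np.round([a.min(),a.max()],4).tolist() if len(a) else None
    print(round(x,3),f(l),f(r),'mid',len(b), np.round(b[:,2].mean(),3) if len(b) else '')
m=(d>0)&(P[...,2]>.02)&(P[...,1]>-.3)
Q=P[(d>0)&(P[...,2]>.02)&(P[...,2]<.034)&(P[...,0]>.7)&(P[...,0]<.775)&(P[...,1]<-.04)&(P[...,1]>-.17)]
print('bar', np.round([Q.min(0),Q.max(0)],4) if len(Q) else 0, cv2.minAreaRect((Q[:,:2]*1000).astype(np.float32)))
E
```

```text
rail L inner straight [[0.7618, 0.016], [0.6773, 0.0154]]
rail R inner straight [[0.7631, -0.2187], [0.6758, -0.2187]]
tips L [[0.6272, 0.0503], [0.6241, 0.0379]]
tips R [[0.6257, -0.2413], [0.6308, -0.2564]]
bar top far edge/near edge [[0.7557, -0.0381], [0.7558, -0.1661], [0.7442, -0.0381], [0.7449, -0.1659]]
housing [[0.798, 0.033], [0.7997, -0.2364], [0.7711, 0.0303], [0.7701, -0.2357]]
pin [[0.7451, -0.1031]]
n 2217
housing rect ((749.9012451171875, -113.0015869140625), (292.56781005859375, 215.000732421875), 86.72032928466797)
all rect ((740.4410400390625, -108.8436279296875), (316.28753662109375, 219.82818603515625), 89.81363677978516)
0.66 [0.0224, 0.0398] [-0.2422, -0.2269] mid 0 
0.67 [0.02, 0.035] [-0.2368, -0.2219] mid 0 
0.68 [0.02, 0.0302] [-0.2354, -0.2213] mid 0 
0.69 [0.0202, 0.0302] [-0.2355, -0.221] mid 0 
0.7 [0.0202, 0.0303] [-0.2332, -0.2211] mid 0 
0.71 [0.0203, 0.0304] [-0.2334, -0.2212] mid 0 
0.72 [0.0203, 0.0304] [-0.2337, -0.2209] mid 0 
0.73 [0.0204, 0.0306] [-0.2341, -0.221] mid 0 
0.74 [0.0205, 0.0307] [-0.2342, -0.2211] mid 2 0.023
0.75 [0.0206, 0.0307] [-0.2342, -0.2214] mid 155 0.03
0.76 [0.0206, 0.0308] [-0.2344, -0.2219] mid 42 0.029
0.77 [-0.0195, 0.031] [-0.2349, -0.1708] mid 69 0.029
0.78 [-0.0194, 0.0307] [-0.2339, -0.1701] mid 167 0.036
0.79 [-0.0194, 0.0308] [-0.2339, -0.17] mid 148 0.036
0.8 [-0.0194, 0.0308] [-0.2334, -0.1703] mid 65 0.036
bar [[ 0.7417 -0.1691  0.02  ]
 [ 0.7749 -0.0421  0.0339]] ((758.3331298828125, -105.60881042480469), (33.19750213623047, 126.97883605957031), 0.003984562586992979)
```

```bash
python3 - <<'E'
from h import *
s=bot.read_state(); R=Ro.from_euler('xyz',s['ee_rot'],degrees=True).as_matrix(); print(np.round(R,3))
p,d=grab_frame('top');P=cloud('top',d)
Q=P[(d>0)&(P[...,2]>.06)&(P[...,1]<-.25)]
for y in np.arange(-.30,-.8,-.04):
    s_=Q[abs(Q[:,1]-y)<.02]
    if len(s_): print(round(y,2),'x',np.round([s_[:,0].min(),s_[:,0].max()],3),'z',np.round([s_[:,2].min(),s_[:,2].max()],2))
o=find_in('bumper_left','scene');grab_frame('scene');
# world of scale
c=np.array([.5355,-.0905]);a=np.radians(-4.8);Rm=np.array([[np.cos(a),-np.sin(a)],[np.sin(a),np.cos(a)]])
for y in (.093,-.093): print('bumper',y,c+Rm@[-.07,y])
E
```

```text
[[-0.     0.938  0.346]
 [ 0.     0.346 -0.938]
 [-1.     0.    -0.   ]]
-0.3 x [0.691 0.962] z [0.06 0.3 ]
-0.34 x [0.659 0.961] z [0.06 0.3 ]
-0.38 x [0.627 0.961] z [0.06 0.3 ]
-0.42 x [0.594 0.961] z [0.06 0.3 ]
-0.46 x [0.563 0.961] z [0.06 0.3 ]
-0.5 x [0.53  0.962] z [0.06 0.3 ]
-0.54 x [0.469 0.961] z [0.06 0.25]
-0.58 x [0.434 0.498] z [0.06 0.15]
-0.62 x [0.425 0.46 ] z [0.06 0.09]
bumper 0.093 [0.47352754 0.00803128]
bumper -0.093 [ 0.45796346 -0.17731639]
```

```bash
python3 -m inch '[[[0,0.02,-0.02],0],[[0,0.05,-0.05],0.05],[[0,0.08,-0.077],0.1],[[0,0.11,-0.106],0.15],[[0,0.14,-0.135],0.2],[[0,0.17,-0.164],0.25],[[0,0.2,-0.193],0.3],[[0,0.23,-0.222],0.3534],[[0,0.26,-0.251],0.3534],[[0,0.29,-0.28],0.3534],[[0,0.31,-0.299],0.3534],[[0,0.3207,-0.309],0.3534]]' 0
```

```text
time: 1.6
eef_pos: [0.411, -0.1828, 0.2315]
ee_rot: [125.6, 90.0, 35.7]
ft_force: [0.1, -0.9, 0.2]
finger_gap: -0.001
```

```bash
python3 -m inch '[[[0.03,0,0],0],[[0.07,0,0],0],[[0.11,0,-0.002],0],[[0.145,0,-0.004],0],[[0.175,0,-0.005],0],[[0.198,0,-0.005],0],[[0.213,0,-0.005],0],[[0.22,0,-0.005],0],[[0.2215,0,-0.005],0],[[0.2215,0,-0.005],0]]' 0; python3 - <<'E'
from h import *
p,d=grab_frame('scene');cv2.imwrite('pics/s2.png',p[:,:,::-1])
E
```

```text
time: 2.43
eef_pos: [0.4103, -0.1809, 0.01]
ee_rot: [52.9, 90.0, -37.1]
ft_force: [-0.8, 0.2, 0.2]
finger_gap: -0.003
```

View pics/s2.png

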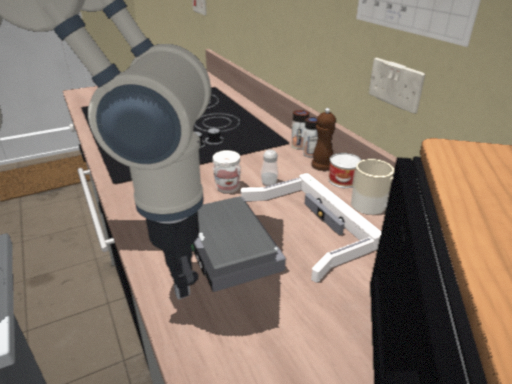

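The finger is low at (183,290), just short of the scale's right near corner, and clear of the display. Next I approach slowly and feel for contact.

```bash
python3 -m inch '[[[0,0.01,-0.003],0],[[0,0.02,-0.003],0],[[0,0.025,-0.003],0],[[0,0.029,-0.003],0],[[0,0.032,-0.003],0],[[0,0.035,-0.003],0]]'; python3 -m inch '[[[0,0.003,0],0],[[0,0.006,0],0],[[0,0.009,0],0],[[0,0.012,0],0]]'
```

```text
time: 2.98
eef_pos: [0.4455, -0.1777, 0.0099]
ee_rot: [56.5, 90.0, -33.5]
ft_force: [0.5, -0.5, -0.5]
finger_gap: 0.0
time: 3.32
eef_pos: [0.4565, -0.1777, 0.0097]
ee_rot: [-106.0, 89.9, 164.0]
ft_force: [-5.7, -4.1, 3.6]
finger_gap: 0.002
```

```bash
python3 -m inch '[[[0,0.003,0],0],[[0,0.006,0],0],[[0,0.009,0],0],[[0,0.012,0],0],[[0,0.012,0],0]]'; python3 -m inch '[[[0,-0.01,0],0],[[0,-0.025,0],0],[[0,-0.035,0],0],[[0,-0.035,0],0]]'
cat >> h.py <<'E'
def pose(tag=None):
    p,d=grab_frame('top'); 
    if tag: cv2.imwrite(f'pics/{tag}.png',p[:,:,::-1])
    P=cloud('top',d)
    out={}
    for t,z in (('plate',.048),('scale',.036)):
        o=outline_of(t,'top')
        if not o: print('no',t);continue
        m=o[0]['pixels']
        cs,_=cv2.findContours(m.astype(np.uint8),0,1); c=max(cs,key=cv2.contourArea)[:,0,:]
        r=cv2.minAreaRect((atz('top',c,z)[:,:2]*1000).astype(np.float32)); print(t,round(o[0]['score'],2),np.round(r[0],1),np.round(r[1],1),round(r[2],1))
    # colour/depth: points of height 44..54mm near
    m=(d>0)&(P[...,2]>.043)&(P[...,2]<.054)&(P[...,0]>.45)&(P[...,0]<.75)&(P[...,1]<.03)&(P[...,1]>-.225)
    n,l,st,_=cv2.connectedComponentsWithStats(m.astype(np.uint8)); k=1+np.argmax(st[1:,4]); m=l==k
    Q=(P[m][:,:2]*1000).astype(np.float32); r=cv2.minAreaRect(Q)
    print('depth plate',np.round(r[0],1),np.round(r[1],1),round(r[2],2))
    s=bot.read_state(); print('tcp',np.round(s['eef_pos'],4),'F',np.round(s['ft_force'],1),round(s['time'],2))
E
python3 -c "from h import *; pose('t3')"
```

```text
time: 3.73
eef_pos: [0.4691, -0.1778, 0.0097]
ee_rot: [-104.2, 90.0, 165.8]
ft_force: [-0.9, 0.1, -0.5]
finger_gap: -0.002
time: 4.07
eef_pos: [0.4313, -0.1771, 0.0097]
ee_rot: [-119.3, 89.8, 150.6]
ft_force: [0.2, -0.0, 0.0]
finger_gap: -0.001
plate 0.77 [548.2 -83.3] [119.6 189.3] 0.2
scale 0.74 [547.2 -85.4] [143.1 219. ] 0.2
depth plate [547.6 -84.3] [120.  189.6] 1.34
tcp [ 0.4345 -0.178   0.0099] F [ 0.7 -0.6  0.6] 4.22
```

View pics/t3.png

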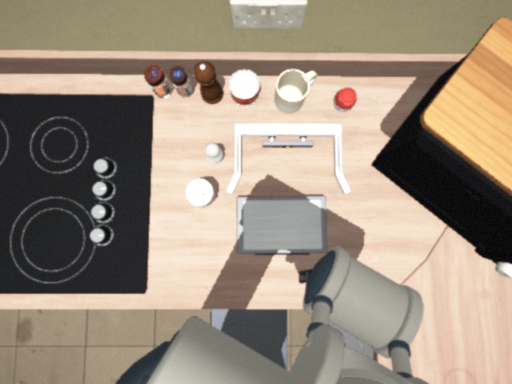

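```bash
python3 -m inch '[[[0,0,-0.02],0],[[0,0,-0.05],0],[[0,0,-0.085],0],[[0,0,-0.12],0],[[0,0,-0.15],0],[[0,0,-0.175],0],[[0,0,-0.186],0],[[0,0.006,-0.186],0],[[0,0.014,-0.186],0],[[0,0.02,-0.186],0],[[0,0.024,-0.186],0],[[0,0.027,-0.186],0]]'; python3 -m inch '[[[0,0.003,0],0],[[0,0.006,0],0],[[0,0.009,0],0],[[0,0.012,0],0]]'; python3 -m inch '[[[0,0.003,0],0],[[0,0.006,0],0],[[0,0.009,0],0],[[0,0.012,0],0],[[0,0.015,0],0],[[0,0.018,0],0],[[0,0.018,0],0]]' ; python3 -m inch '[[[0,-0.01,0],0],[[0,-0.025,0],0],[[0,-0.035,0],0],[[0,-0.035,0],0]]';python3 -c "from h import *; pose('t4')"
```

```text
time: 5.22
eef_pos: [0.4625, 0.0074, 0.0098]
ee_rot: [84.6, 89.9, -5.5]
ft_force: [0.4, 0.5, 0.5]
finger_gap: -0.0
time: 5.55
eef_pos: [0.4718, 0.0083, 0.0096]
ee_rot: [-99.0, 89.8, 170.9]
ft_force: [-6.9, 4.0, 3.8]
finger_gap: 0.003
time: 6.13
eef_pos: [0.4908, 0.0083, 0.0096]
ee_rot: [-101.5, 89.9, 168.4]
ft_force: [-2.7, 3.8, 0.7]
finger_gap: 0.006
time: 6.47
eef_pos: [0.4533, 0.0083, 0.0097]
ee_rot: [-95.2, 89.8, 174.8]
ft_force: [0.5, -0.9, -0.3]
finger_gap: 0.003
plate 0.7 [560.8 -90.7] [192.4 122.8] 84.7
scale 0.78 [559.8 -90.7] [219.3 142.1] 84.0
depth plate [561.3 -91.5] [190. 120.] 83.93
tcp [0.4569 0.0081 0.0099] F [-0.4 -0.9  0.1] 6.62
```

View pics/t4.png

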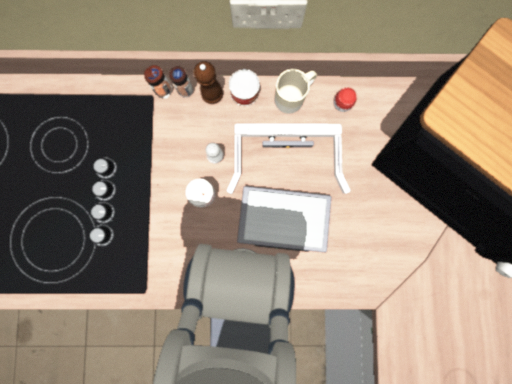

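```bash
python3 -m inch '[[[0,-0.008,0.02],0],[[0,-0.008,0.05],0],[[0,-0.008,0.085],0],[[0,-0.008,0.12],0],[[0,-0.008,0.15],0],[[0,-0.008,0.175],0],[[0,-0.008,0.185],0],[[0,-0.002,0.185],0],[[0,0.004,0.185],0],[[0,0.009,0.185],0],[[0,0.012,0.185],0]]'; python3 -m inch '[[[0,0.003,0],0],[[0,0.006,0],0],[[0,0.009,0],0],[[0,0.012,0],0],[[0,0.015,0],0],[[0,0.018,0],0],[[0,0.018,0],0]]' ; python3 -m inch '[[[0,-0.01,0],0],[[0,-0.02,0],0],[[0,-0.025,0],0]]';python3 -c "from h import *; pose('t5')"
```

```text
time: 7.53
eef_pos: [0.4692, -0.1757, 0.0098]
ee_rot: [78.2, 90.0, -11.8]
ft_force: [0.2, 0.2, -1.0]
finger_gap: 0.002
time: 8.12
eef_pos: [0.4862, -0.1763, 0.0097]
ee_rot: [-103.1, 90.0, 166.9]
ft_force: [-1.6, -0.1, -0.8]
finger_gap: -0.002
time: 8.37
eef_pos: [0.459, -0.1761, 0.0097]
ee_rot: [-118.5, 89.9, 151.5]
ft_force: [0.1, -0.1, -0.2]
finger_gap: -0.001
plate 0.73 [569.9 -86.4] [189.3 119.7] 87.7
scale 0.97 [568.4 -86.2] [219.2 142.8] 87.6
depth plate [570.  -86.7] [190.  120.2] 87.79
tcp [ 0.4605 -0.1767  0.0099] F [ 0.3  0.9 -0.9] 8.52
```

```bash
python3 -m inch '[[[0,0,-0.02],0],[[0,0,-0.05],0],[[0,0,-0.085],0],[[0,0,-0.12],0],[[0,0,-0.15],0],[[0,0,-0.177],0],[[0,0.004,-0.188],0],[[0,0.012,-0.188],0],[[0,0.02,-0.188],0],[[0,0.025,-0.188],0],[[0,0.028,-0.188],0]]'; python3 -m inch '[[[0,0.004,0],0],[[0,0.007,0.0005],0],[[0,0.01,0.002],0],[[0,0.013,0.0035],0],[[0,0.016,0.005],0],[[0,0.019,0.007],0],[[0,0.022,0.009],0],[[0,0.025,0.0105],0],[[0,0.028,0.012],0],[[0,0.028,0.012],0]]' ; python3 -m inch '[[[0,-0.01,0],0],[[0,-0.02,0],0],[[0,-0.03,0],0]]';python3 -c "from h import *; pose('t6')"
```

```text
time: 9.43
eef_pos: [0.4909, 0.0101, 0.0098]
ee_rot: [82.1, 89.9, -8.0]
ft_force: [-0.3, -0.5, 0.4]
finger_gap: 0.001
time: 10.27
eef_pos: [0.5182, -0.0012, 0.0098]
ee_rot: [78.5, 89.9, -11.6]
ft_force: [-0.0, 0.2, 0.0]
finger_gap: 0.002
time: 10.52
eef_pos: [0.4869, -0.0009, 0.0099]
ee_rot: [75.6, 90.0, -14.4]
ft_force: [-0.3, -0.8, 0.1]
finger_gap: 0.002
plate 0.96 [ 587.4 -100.9] [193.2 121.7] 82.2
scale 0.77 [ 585.9 -100.2] [220.1 144.5] 82.2
depth plate [ 586.3 -101. ] [190.3 120. ] 82.21
tcp [ 0.4866 -0.0008  0.0099] F [-0.7  0.1  0.5] 10.67
```

```bash
python3 -m inch '[[[0,-0.01,0.02],0],[[0,-0.012,0.05],0],[[0,-0.012,0.085],0],[[0,-0.012,0.12],0],[[0,-0.012,0.15],0],[[0,-0.012,0.17],0],[[0,-0.012,0.179],0],[[0,-0.006,0.179],0],[[0,0,0.179],0],[[0,0.003,0.179],0]]'; python3 -m inch '[[[0,0.004,0],0],[[0,0.007,0],0],[[0,0.01,0.001],0],[[0,0.013,0.002],0],[[0,0.016,0.003],0],[[0,0.019,0.004],0],[[0,0.022,0.005],0],[[0,0.025,0.005],0],[[0,0.028,0.005],0],[[0,0.028,0.005],0]]' ; python3 -m inch '[[[0,-0.01,0],0],[[0,-0.02,0],0],[[0,-0.03,0],0]]';python3 -c "from h import *; pose('t7')"
```

```text
time: 11.5
eef_pos: [0.4913, -0.179, 0.0098]
ee_rot: [79.6, 90.0, -10.4]
ft_force: [-0.3, 0.3, -0.4]
finger_gap: 0.001
time: 12.33
eef_pos: [0.5184, -0.1841, 0.0097]
ee_rot: [-97.8, 90.0, 172.3]
ft_force: [-0.3, -0.4, 0.5]
finger_gap: 0.001
time: 12.58
eef_pos: [0.4867, -0.1843, 0.0097]
ee_rot: [-122.9, 90.0, 147.1]
ft_force: [0.6, -0.1, -0.1]
finger_gap: 0.002
plate 0.76 [598.9 -96.7] [121.2 192.4] 0.1
scale 0.76 [596.1 -98. ] [144.8 220.2] 0.2
depth plate [599.1 -96.9] [116.8 188.4] 0.14
tcp [ 0.487  -0.1846  0.0099] F [ 0.8 -0.6  0.9] 12.73
```

View pics/t7.png

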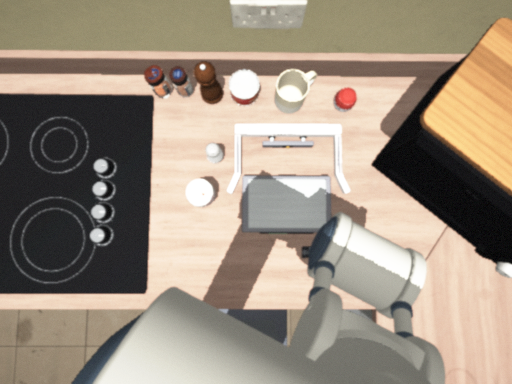

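```bash
python3 -m inch '[[[0,0,-0.02],0],[[0,0,-0.05],0],[[0,0,-0.085],0],[[0,0,-0.12],0],[[0,0,-0.15],0],[[0,0,-0.172],0],[[0,0.004,-0.181],0],[[0,0.012,-0.181],0],[[0,0.02,-0.181],0],[[0,0.025,-0.181],0],[[0,0.027,-0.181],0]]'; python3 -m inch '[[[0,0.003,0],0],[[0,0.006,0.0005],0],[[0,0.009,0.002],0],[[0,0.012,0.003],0],[[0,0.015,0.004],0],[[0,0.018,0.005],0],[[0,0.02,0.006],0],[[0,0.02,0.006],0]]' ; python3 -m inch '[[[0,-0.01,0],0],[[0,-0.02,0],0],[[0,-0.03,0],0]]';python3 -c "from h import *; pose('t8')"
```

```text
time: 13.65
eef_pos: [0.517, -0.005, 0.0098]
ee_rot: [81.3, 89.9, -8.8]
ft_force: [0.3, 0.0, 0.5]
finger_gap: 0.0
time: 14.32
eef_pos: [0.5358, -0.0101, 0.0098]
ee_rot: [79.0, 90.0, -11.0]
ft_force: [0.2, 0.4, -0.2]
finger_gap: 0.003
time: 14.57
eef_pos: [0.5056, -0.01, 0.01]
ee_rot: [77.5, 89.9, -12.5]
ft_force: [-0.2, -0.0, 0.1]
finger_gap: -0.001
plate 0.88 [ 610.2 -104.3] [189.3 118.6] 86.0
scale 0.85 [ 609.5 -103.9] [221.9 144.8] 85.6
depth plate [ 610.1 -104.7] [190.2 119.9] 85.86
tcp [ 0.5055 -0.0099  0.01  ] F [ 0.  -0.3  0.3] 14.72
```

```bash
python3 -m inch '[[[0,-0.006,0.02],0],[[0,-0.008,0.05],0],[[0,-0.008,0.085],0],[[0,-0.008,0.12],0],[[0,-0.008,0.15],0],[[0,-0.008,0.17],0],[[0,-0.006,0.179],0],[[0,0.002,0.179],0],[[0,0.008,0.179],0],[[0,0.012,0.179],0],[[0,0.014,0.179],0]]'; python3 -m inch '[[[0,0.004,0],0],[[0,0.007,0],0],[[0,0.01,0.001],0],[[0,0.013,0.001],0],[[0,0.016,0.002],0],[[0,0.019,0.002],0],[[0,0.022,0.003],0],[[0,0.025,0.003],0],[[0,0.027,0.003],0],[[0,0.027,0.003],0]]' ; python3 -m inch '[[[0,-0.01,0],0],[[0,-0.02,0],0],[[0,-0.03,0],0]]';python3 -c "from h import *; pose('t9')"
```

```text
time: 15.63
eef_pos: [0.5203, -0.1877, 0.0098]
ee_rot: [75.4, 90.0, -14.6]
ft_force: [-0.8, -0.3, 0.3]
finger_gap: -0.001
time: 16.47
eef_pos: [0.5468, -0.1918, 0.0097]
ee_rot: [76.0, 90.0, -14.0]
ft_force: [-0.3, 0.1, -0.5]
finger_gap: 0.003
time: 16.72
eef_pos: [0.5148, -0.1916, 0.0098]
ee_rot: [-138.6, 90.0, 131.4]
ft_force: [-0.4, -0.2, 0.7]
finger_gap: -0.001
plate 0.8 [622.  -98.8] [119.7 191.6] 3.3
scale 0.64 [621.  -99.9] [146.2 223.8] 3.4
depth plate [ 622.4 -100.4] [120.1 190.4] 3.1
tcp [ 0.515  -0.1917  0.0099] F [-0.1 -0.3  0.5] 16.87
```

```bash
python3 -m inch '[[[0,0,-0.02],0],[[0,0,-0.05],0],[[0,0,-0.085],0],[[0,0,-0.12],0],[[0,0,-0.15],0],[[0,0,-0.172],0],[[0,0.003,-0.181],0],[[0,0.009,-0.181],0],[[0,0.014,-0.181],0],[[0,0.017,-0.181],0],[[0,0.018,-0.181],0]]'; python3 -m inch '[[[0,0.003,0],0],[[0,0.006,0.0005],0],[[0,0.009,0.001],0],[[0,0.012,0.002],0],[[0,0.015,0.002],0],[[0,0.018,0.003],0],[[0,0.021,0.003],0],[[0,0.024,0.004],0],[[0,0.027,0.004],0],[[0,0.027,0.004],0]]' ; python3 -m inch '[[[0,-0.01,0],0],[[0,-0.02,0],0],[[0,-0.03,0],0]]';python3 -c "from h import *; pose('t10')"
```

```text
time: 17.78
eef_pos: [0.5355, -0.0121, 0.0098]
ee_rot: [79.2, 89.9, -11.0]
ft_force: [-0.8, -0.2, 0.1]
finger_gap: 0.0
time: 18.62
eef_pos: [0.5616, -0.0149, 0.0097]
ee_rot: [-132.2, 90.0, 137.7]
ft_force: [-1.9, 1.7, -0.8]
finger_gap: -0.001
time: 18.87
eef_pos: [0.5318, -0.0151, 0.01]
ee_rot: [77.8, 89.9, -12.2]
ft_force: [-0.4, 0.4, -0.7]
finger_gap: -0.002
plate 0.84 [ 636.8 -108.7] [191.5 119.8] 86.8
scale 0.56 [ 636.8 -107.5] [221.5 141.5] 85.6
depth plate [ 637.1 -108. ] [189.8 120.1] 86.85
tcp [ 0.5316 -0.0151  0.01  ] F [ 1.4 -0.2 -0.3] 19.02
```

View pics/t10.png

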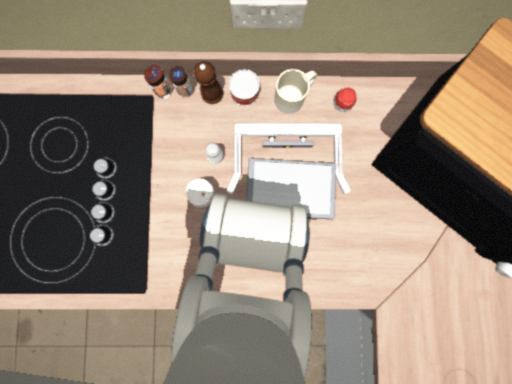

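```bash
python3 -m inch '[[[0,-0.004,0.02],0],[[0,-0.004,0.05],0],[[0,-0.004,0.085],0],[[0,-0.004,0.12],0],[[0,-0.004,0.15],0],[[0,-0.004,0.17],0],[[0,-0.002,0.177],0],[[0,0.006,0.177],0],[[0,0.012,0.177],0],[[0,0.015,0.177],0],[[0,0.0165,0.177],0]]'; python3 -m inch '[[[0,0.003,0],0],[[0,0.006,0],0],[[0,0.009,0],0],[[0,0.012,0],0],[[0,0.015,0],0],[[0,0.018,0],0],[[0,0.021,0],0],[[0,0.023,0],0],[[0,0.023,0],0]]' ; python3 -m inch '[[[0,-0.01,0],0],[[0,-0.02,0],0],[[0,-0.03,0],0]]';python3 -c "from h import *; pose('t11')"
```

```text
time: 19.93
eef_pos: [0.5487, -0.1906, 0.0098]
ee_rot: [88.6, 90.0, -1.4]
ft_force: [0.3, 0.3, -0.5]
finger_gap: -0.002
time: 20.68
eef_pos: [0.5707, -0.1916, 0.0097]
ee_rot: [-95.7, 90.0, 174.3]
ft_force: [-2.5, -0.9, -0.2]
finger_gap: -0.001
time: 20.93
eef_pos: [0.5393, -0.1915, 0.0098]
ee_rot: [-129.6, 90.0, 140.4]
ft_force: [0.3, 0.3, 0.9]
finger_gap: -0.003
plate 0.64 [ 647.6 -102.3] [119.6 189.3] 2.0
scale 0.6 [ 645.4 -102.4] [143.5 219.3] 2.0
depth plate [ 647.9 -102.9] [120.1 190.4] 2.02
tcp [ 0.5395 -0.1917  0.0099] F [-0.3  0.1  0.6] 21.08
```

```bash
python3 -m inch '[[[0,0,-0.02],0],[[0,0,-0.05],0],[[0,0,-0.085],0],[[0,0,-0.12],0],[[0,0,-0.15],0],[[0,0,-0.172],0],[[0,0.003,-0.178],0],[[0,0.011,-0.178],0],[[0,0.016,-0.178],0],[[0,0.019,-0.178],0],[[0,0.021,-0.178],0]]'; python3 -m inch '[[[0,0.003,0],0],[[0,0.006,0],0],[[0,0.009,0.0],0],[[0,0.012,0.001],0],[[0,0.015,0.001],0],[[0,0.018,0.001],0],[[0,0.021,0.001],0],[[0,0.021,0.001],0]]' ; python3 -m inch '[[[0,-0.01,0],0],[[0,-0.02,0],0],[[0,-0.03,0],0]]';python3 -c "from h import *; pose('t12')"
```

```text
time: 22.0
eef_pos: [0.5627, -0.015, 0.0098]
ee_rot: [78.5, 90.0, -11.6]
ft_force: [-0.9, 0.1, 0.4]
finger_gap: 0.001
time: 22.67
eef_pos: [0.5833, -0.015, 0.0097]
ee_rot: [91.3, 90.0, 1.3]
ft_force: [-0.6, -0.1, -0.4]
finger_gap: -0.002
time: 22.92
eef_pos: [0.5531, -0.015, 0.01]
ee_rot: [78.0, 89.9, -12.0]
ft_force: [0.5, 0.1, -0.2]
finger_gap: 0.002
plate 0.82 [ 658.3 -107.5] [189.3 120. ] 86.8
no scale
depth plate [ 658.8 -107.8] [189.8 120.2] 86.55
tcp [ 0.553 -0.015  0.01 ] F [-0.4  0.1  0.2] 23.07
```

View pics/t12.png

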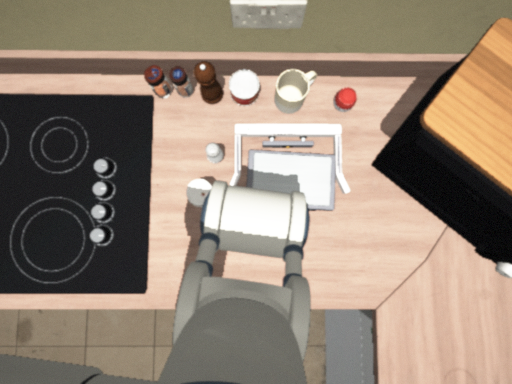

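```bash
python3 -m inch '[[[0,-0.004,0.02],0],[[0,-0.004,0.05],0],[[0,-0.004,0.085],0],[[0,-0.004,0.12],0],[[0,-0.004,0.15],0],[[0,-0.004,0.17],0],[[0,-0.002,0.177],0],[[0,0.006,0.177],0],[[0,0.012,0.177],0],[[0,0.015,0.177],0],[[0,0.017,0.177],0]]'; python3 -m inch '[[[0,0.003,0],0],[[0,0.006,0],0],[[0,0.009,0],0],[[0,0.012,0],0],[[0,0.015,0],0],[[0,0.017,0],0],[[0,0.017,0],0]]' ; python3 -m inch '[[[0,-0.01,0],0],[[0,-0.02,0],0],[[0,-0.03,0],0]]';python3 -c "from h import *; pose('t13')"
```

```text
time: 23.98
eef_pos: [0.5706, -0.1906, 0.0098]
ee_rot: [85.1, 90.0, -4.8]
ft_force: [-0.1, 0.8, 0.1]
finger_gap: 0.003
time: 24.57
eef_pos: [0.5867, -0.1916, 0.0097]
ee_rot: [-97.8, 90.0, 172.2]
ft_force: [-1.6, -0.8, -0.4]
finger_gap: -0.003
time: 24.82
eef_pos: [0.5565, -0.1916, 0.0098]
ee_rot: [84.3, 90.0, -5.7]
ft_force: [-0.4, 0.4, 0.3]
finger_gap: 0.001
plate 0.81 [ 664.8 -105.3] [118.1 191. ] 0.3
scale 0.87 [ 662.8 -104.2] [142.3 218.3] 0.3
depth plate [ 665.4 -104.3] [118.5 189.8] 0.62
tcp [ 0.5563 -0.1917  0.0099] F [ 0.3  0.5 -0.3] 24.97
```

```bash
python3 -m inch '[[[0,0,-0.02],0],[[0,0,-0.05],0],[[0,0,-0.085],0],[[0,0,-0.12],0],[[0,0,-0.15],0],[[0,0,-0.172],0],[[0,0.003,-0.178],0],[[0,0.011,-0.178],0],[[0,0.018,-0.178],0],[[0,0.022,-0.178],0],[[0,0.0245,-0.178],0]]'; python3 -m inch '[[[0,0.002,0],0],[[0,0.004,0],0],[[0,0.006,0.0],0],[[0,0.008,0],0],[[0,0.0095,0],0]]' ; python3 -m inch '[[[0,0.001,0],0],[[0,0.002,0],0],[[0,0.002,0],0]]'; python3 -m inch '[[[0,-0.01,0],0],[[0,-0.02,0],0],[[0,-0.03,0],0]]';python3 -c "from h import *; pose('t14')"
```

```text
time: 25.88
eef_pos: [0.5826, -0.015, 0.0098]
ee_rot: [79.9, 89.9, -10.2]
ft_force: [-0.8, -0.7, 0.4]
finger_gap: -0.006
time: 26.3
eef_pos: [0.5894, -0.0137, 0.0096]
ee_rot: [-101.3, 89.8, 168.6]
ft_force: [-6.7, 4.4, 5.4]
finger_gap: -0.002
time: 26.55
eef_pos: [0.5914, -0.0136, 0.0096]
ee_rot: [-103.5, 89.8, 166.5]
ft_force: [-4.5, 3.5, 3.3]
finger_gap: -0.0
time: 26.8
eef_pos: [0.5623, -0.014, 0.0098]
ee_rot: [-86.5, 90.0, -176.6]
ft_force: [-1.0, -0.1, 0.8]
finger_gap: -0.004
plate 0.89 [ 669.2 -104.5] [187.5 120. ] 88.7
scale 0.61 [ 667.2 -103.2] [220.3 142.9] 88.5
depth plate [ 669.4 -104.7] [188.  120.3] 88.65
tcp [ 0.5625 -0.014   0.0099] F [-0.2  1.3 -0.6] 26.95
```

```bash
python3 -m inch '[[[0,-0.006,0.02],0],[[0,-0.006,0.05],0],[[0,-0.006,0.085],0],[[0,-0.006,0.12],0],[[0,-0.006,0.15],0],[[0,-0.006,0.17],0],[[0,-0.002,0.177],0],[[0,0.007,0.177],0],[[0,0.014,0.177],0],[[0,0.019,0.177],0],[[0,0.021,0.177],0]]'; python3 -m inch '[[[0,0.0015,0],0],[[0,0.003,0],0],[[0,0.0045,0],0],[[0,0.006,0],0]]' ; python3 -m inch '[[[0,0.001,0],0],[[0,0.002,0],0]]'
```

```text
time: 27.87
eef_pos: [0.585, -0.1896, 0.0098]
ee_rot: [81.4, 90.0, -8.5]
ft_force: [0.1, 0.2, -0.2]
finger_gap: -0.005
time: 28.2
eef_pos: [0.5887, -0.1904, 0.0097]
ee_rot: [-101.2, 89.9, 168.8]
ft_force: [-5.4, -3.1, 3.0]
finger_gap: -0.0
time: 28.37
eef_pos: [0.5908, -0.1907, 0.0097]
ee_rot: [-95.4, 89.9, 174.5]
ft_force: [-5.1, -3.5, 2.9]
finger_gap: 0.002
```

```bash
python3 -m inch '[[[0,0.001,0],0],[[0,0.001,0],0]]'; python3 -c "from h import *; pose('t15')"
```

```text
time: 28.53
eef_pos: [0.592, -0.1908, 0.0097]
ee_rot: [-96.5, 89.9, 173.5]
ft_force: [-4.4, -2.7, 1.6]
finger_gap: -0.0
plate 0.8 [ 672.2 -103.4] [118.5 187.1] 0.2
scale 0.77 [ 670.3 -103.7] [142.5 222.3] 0.3
depth plate [ 672.6 -103.5] [119.6 187.3] 0.22
tcp [ 0.592  -0.1908  0.0097] F [-4.9 -2.7  1.1] 28.68
```

View pics/t15.png

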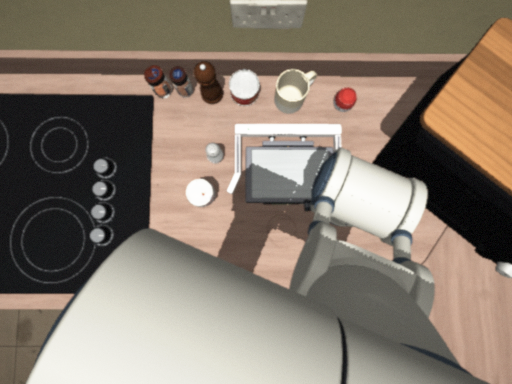

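```bash
python3 -m inch '[[[0,-0.012,0],0],[[0,-0.024,0],0],[[0,-0.032,0],0],[[0,-0.032,-0.03],0],[[0,-0.032,-0.07],0],[[0,-0.032,-0.11],0],[[0,-0.032,-0.145],0],[[0,-0.032,-0.17],0],[[0,-0.026,-0.177],0],[[0,-0.016,-0.177],0],[[0,-0.009,-0.177],0],[[0,-0.005,-0.177],0]]'; python3 -m inch '[[[0,0.001,0],0],[[0,0.002,0],0],[[0,0.003,0],0],[[0,0.003,0],0]]'; python3 -m inch '[[[0,0.001,0],0],[[0,0.002,0],0],[[0,0.002,0],0]]'
```

```text
time: 29.68
eef_pos: [0.5892, -0.0143, 0.01]
ee_rot: [82.6, 89.9, -7.5]
ft_force: [-0.6, 0.1, -0.2]
finger_gap: 0.003
time: 30.02
eef_pos: [0.5906, -0.0142, 0.0098]
ee_rot: [-100.5, 90.0, 169.4]
ft_force: [-0.4, -0.6, -0.5]
finger_gap: -0.004
time: 30.27
eef_pos: [0.5921, -0.0139, 0.0097]
ee_rot: [-91.6, 89.9, 178.3]
ft_force: [-4.4, -1.1, 2.8]
finger_gap: 0.001
```

```bash
python3 -m inch '[[[0,0.001,0],0],[[0,0.001,0],0]]'; python3 -m inch '[[[0,0.001,0],0],[[0,0.001,0],0]]';
```

```text
time: 30.43
eef_pos: [0.5926, -0.0137, 0.0097]
ee_rot: [-97.1, 89.9, 172.8]
ft_force: [-6.4, 0.7, 5.8]
finger_gap: 0.0
time: 30.6
eef_pos: [0.5934, -0.0135, 0.0097]
ee_rot: [-99.7, 89.8, 170.2]
ft_force: [-7.9, 2.3, 6.0]
finger_gap: 0.0
```

```bash
python3 -m inch '[[[0,0.001,0],0],[[0,0.001,0],0]]'; python3 -c "from h import *; pose('t16')"
```

```text
time: 30.77
eef_pos: [0.5943, -0.0134, 0.0096]
ee_rot: [-102.3, 89.8, 167.6]
ft_force: [-8.1, 3.2, 6.3]
finger_gap: -0.0
plate 0.7 [ 673.2 -104.8] [187.1 123.7] 89.1
scale 0.87 [ 670.4 -107.1] [142.5 214.7] 0.2
depth plate [ 673.5 -105.3] [187.9 119.7] 89.31
tcp [ 0.5943 -0.0134  0.0096] F [-7.6  2.6  5.7] 30.92
```

```bash
python3 -m inch '[[[0,-0.012,0],0],[[0,-0.024,0],0],[[0,-0.032,0],0],[[0,-0.032,0.03],0],[[0,-0.032,0.07],0],[[0,-0.032,0.11],0],[[0,-0.032,0.145],0],[[0,-0.032,0.17],0],[[0,-0.026,0.177],0],[[0,-0.016,0.177],0],[[0,-0.01,0.177],0],[[0,-0.006,0.177],0]]'; python3 -m inch '[[[0,0.001,0],0],[[0,0.002,0],0],[[0,0.003,0],0]]'; python3 -m inch '[[[0,0.001,0],0],[[0,0.001,0],0]]';python3 -m inch '[[[0,0.001,0],0],[[0,0.001,0],0]]'; python3 -m inch '[[[0,0.001,0],0],[[0,0.001,0],0]]'
```

```text
time: 31.92
eef_pos: [0.5905, -0.1905, 0.0098]
ee_rot: [79.3, 90.0, -10.7]
ft_force: [0.1, 1.1, -0.6]
finger_gap: 0.002
time: 32.17
eef_pos: [0.592, -0.1901, 0.0096]
ee_rot: [-107.1, 89.9, 162.9]
ft_force: [-6.9, 0.4, 5.8]
finger_gap: -0.001
time: 32.33
eef_pos: [0.5925, -0.1903, 0.0097]
ee_rot: [-105.7, 89.9, 164.3]
ft_force: [-6.5, -0.5, 2.7]
finger_gap: -0.001
time: 32.5
eef_pos: [0.5934, -0.1905, 0.0097]
ee_rot: [-100.7, 89.9, 169.2]
ft_force: [-6.2, -1.4, 3.6]
finger_gap: -0.0
time: 32.67
eef_pos: [0.5945, -0.1906, 0.0097]
ee_rot: [-97.3, 89.9, 172.7]
ft_force: [-6.2, -2.5, 2.7]
finger_gap: 0.002
```

```bash
python3 -m inch '[[[0,0.001,0],0],[[0,0.001,0],0]]'; python3 -m inch '[[[0,0.001,0],0],[[0,0.001,0],0]]'; python3 -c "from h import *; pose('t17');p,d=grab_frame('scene');cv2.imwrite('pics/s17.png',cv2.resize(p[140:300,170:400,::-1],None,fx=3.4,fy=3.4,interpolation=cv2.INTER_CUBIC))"
```

```text
time: 32.83
eef_pos: [0.5954, -0.1907, 0.0096]
ee_rot: [-96.2, 89.9, 173.7]
ft_force: [-5.6, -3.8, 3.0]
finger_gap: -0.0
time: 33.0
eef_pos: [0.5964, -0.1907, 0.0096]
ee_rot: [-94.6, 89.9, 175.4]
ft_force: [-6.5, -2.9, 3.2]
finger_gap: 0.002
plate 0.61 [ 674.7 -102.3] [123.3 189.8] 0.3
scale 0.92 [ 672.9 -103.7] [147.5 222.4] 0.3
depth plate [ 675.  -103.7] [119.2 187.8] 0.27
tcp [ 0.5964 -0.1907  0.0096] F [-6.9 -3.6  2.2] 33.15
```

View pics/s17.png

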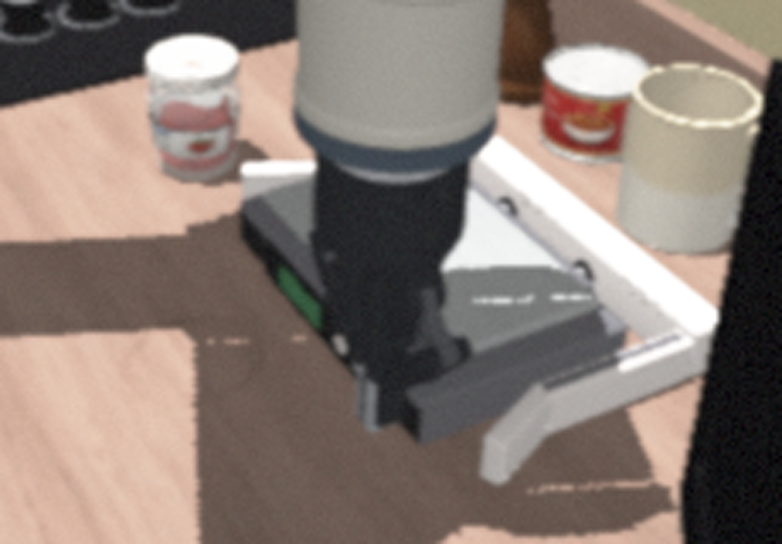

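```bash
python3 -m inch '[[[0,-0.012,0],0],[[0,-0.024,0],0],[[0,-0.032,0],0],[[0,-0.032,-0.03],0],[[0,-0.032,-0.07],0],[[0,-0.032,-0.11],0],[[0,-0.032,-0.145],0],[[0,-0.032,-0.17],0],[[0,-0.026,-0.177],0],[[0,-0.016,-0.177],0],[[0,-0.009,-0.177],0],[[0,-0.006,-0.177],0]]'; python3 -m inch '[[[0,0.001,0],0],[[0,0.002,0],0],[[0,0.003,0],0],[[0,0.004,0],0]]'; python3 -m inch '[[[0,0.001,0],0],[[0,0.001,0],0]]'; python3 -m inch '[[[0,0.001,0],0],[[0,0.001,0],0]]'
```

```text
time: 34.2
eef_pos: [0.5931, -0.0142, 0.0099]
ee_rot: [80.6, 89.9, -9.4]
ft_force: [-0.5, -0.8, -0.7]
finger_gap: -0.0
time: 34.53
eef_pos: [0.5948, -0.0142, 0.0096]
ee_rot: [-94.5, 89.9, 175.4]
ft_force: [-7.7, -0.9, 5.9]
finger_gap: -0.001
time: 34.7
eef_pos: [0.5952, -0.014, 0.0096]
ee_rot: [-94.8, 89.8, 175.1]
ft_force: [-7.8, -1.2, 5.1]
finger_gap: 0.001
time: 34.87
eef_pos: [0.5957, -0.0138, 0.0096]
ee_rot: [-96.4, 89.8, 173.6]
ft_force: [-9.7, 1.0, 7.1]
finger_gap: -0.002
```

```bash
python3 -m inch '[[[0,0.001,0],0],[[0,0.001,0],0]]'; python3 -m inch '[[[0,0.001,0],0],[[0,0.001,0],0]]'; python3 -c "from h import *; pose('t18')"
```

```text
time: 35.03
eef_pos: [0.5958, -0.0138, 0.0096]
ee_rot: [-95.2, 89.7, 174.8]
ft_force: [-13.4, 0.6, 11.0]
finger_gap: 0.001
time: 35.2
eef_pos: [0.5958, -0.0137, 0.0095]
ee_rot: [-94.7, 89.6, 175.2]
ft_force: [-19.0, 0.1, 15.2]
finger_gap: 0.001
plate 0.77 [ 675.8 -103.8] [116.2 188. ] 0.3
scale 0.93 [ 672.8 -103.8] [142.7 217.7] 0.3
depth plate [ 676.1 -104.4] [117.  189.2] 0.22
tcp [ 0.5957 -0.0137  0.0094] F [-19.8   0.2  14.4] 35.35
```

```bash
python3 -m inch '[[[0,-0.012,0],0],[[0,-0.024,0],0],[[0,-0.032,0],0],[[0,-0.032,0.03],0],[[0,-0.032,0.07],0],[[0,-0.032,0.11],0],[[0,-0.032,0.145],0],[[0,-0.032,0.17],0],[[0,-0.026,0.177],0],[[0,-0.016,0.177],0],[[0,-0.011,0.177],0],[[0,-0.007,0.177],0]]'; python3 -m inch '[[[0,0.001,0],0],[[0,0.002,0],0],[[0,0.003,0],0]]';  python3 -c "from h import *; pose('t19')"
```

```text
time: 36.35
eef_pos: [0.5932, -0.1904, 0.0097]
ee_rot: [106.9, 90.0, 16.9]
ft_force: [0.9, -0.5, -0.3]
finger_gap: 0.0
time: 36.6
eef_pos: [0.5954, -0.1902, 0.0097]
ee_rot: [-113.8, 90.0, 156.3]
ft_force: [-0.9, -0.3, -0.0]
finger_gap: -0.002
plate 0.68 [ 675.9 -103.4] [116.2 187.2] 0.2
scale 0.91 [ 672.8 -102.5] [142.6 220. ] 0.3
depth plate [ 676.2 -103.7] [117.1 187.8] 0.19
tcp [ 0.5955 -0.1906  0.0098] F [ 0.   0.2 -0.2] 36.75
```

```bash
python3 -m inch '[[[0,0.001,0],0],[[0,0.001,0],0]]'; python3 -m inch '[[[0,0.0007,0],0],[[0,0.0007,0],0]]'
```

```text
time: 36.92
eef_pos: [0.5963, -0.1907, 0.0097]
ee_rot: [-107.2, 90.0, 162.8]
ft_force: [-3.2, 0.6, 1.0]
finger_gap: 0.0
time: 37.08
eef_pos: [0.5963, -0.1907, 0.0097]
ee_rot: [-102.7, 89.9, 167.3]
ft_force: [-6.7, -0.6, 5.5]
finger_gap: -0.004
```

```bash
python3 -m inch '[[[0,0.0005,0],0],[[0,0.0005,0],0]]'; python3 -m inch '[[[0,0.0005,0],0],[[0,0.0005,0],0]]'
```

```text
time: 37.25
eef_pos: [0.5964, -0.1907, 0.0097]
ee_rot: [-101.1, 89.8, 168.8]
ft_force: [-9.1, -1.3, 7.0]
finger_gap: 0.002
time: 37.42
eef_pos: [0.5965, -0.1907, 0.0097]
ee_rot: [-100.3, 89.8, 169.6]
ft_force: [-12.3, -2.2, 9.6]
finger_gap: -0.003
```

```bash
python3 -m inch '[[[0,-0.012,0],0],[[0,-0.024,0],0],[[0,-0.032,0],0],[[0,-0.032,-0.03],0],[[0,-0.032,-0.07],0],[[0,-0.032,-0.11],0],[[0,-0.032,-0.145],0],[[0,-0.032,-0.17],0],[[0,-0.026,-0.177],0],[[0,-0.016,-0.177],0],[[0,-0.009,-0.177],0],[[0,-0.006,-0.177],0]]'; python3 -m inch '[[[0,0.001,0],0],[[0,0.002,0],0],[[0,0.002,0],0]]'; python3 -m inch '[[[0,0.001,0],0],[[0,0.001,0],0]]'
```

```text
time: 38.42
eef_pos: [0.594, -0.0143, 0.0099]
ee_rot: [81.0, 89.9, -9.0]
ft_force: [-0.3, 0.0, 0.6]
finger_gap: 0.002
time: 38.67
eef_pos: [0.5943, -0.0144, 0.0097]
ee_rot: [-91.6, 90.0, 178.3]
ft_force: [-0.1, -1.0, 0.1]
finger_gap: 0.001
time: 38.83
eef_pos: [0.5953, -0.0141, 0.0098]
ee_rot: [-101.1, 90.0, 168.9]
ft_force: [0.9, 0.6, 0.0]
finger_gap: -0.002
```

```bash
python3 -m inch '[[[0,0.0007,0],0],[[0,0.0007,0],0]]'; python3 -m inch '[[[0,0.0005,0],0],[[0,0.0005,0],0]]'; python3 -m inch '[[[0,0.0005,0],0],[[0,0.0005,0],0]]'
```

```text
time: 39.0
eef_pos: [0.5957, -0.0139, 0.0097]
ee_rot: [-90.2, 90.0, 179.8]
ft_force: [-2.5, -1.8, 1.2]
finger_gap: -0.003
time: 39.17
eef_pos: [0.5957, -0.0139, 0.0097]
ee_rot: [-89.1, 89.9, -179.1]
ft_force: [-5.5, -3.1, 3.5]
finger_gap: -0.003
time: 39.33
eef_pos: [0.5957, -0.0139, 0.0097]
ee_rot: [-90.5, 89.8, 179.5]
ft_force: [-9.4, -2.1, 7.3]
finger_gap: 0.003
```

Both sides are rigid now: left at 0.5957, right at 0.5965. I'll back off, lift and check.

```bash
python3 -m inch '[[[0,-0.006,0],0],[[0,-0.02,0],0],[[0,-0.045,0],0],[[0,-0.075,0],0],[[-0.02,-0.1,0],0],[[-0.055,-0.12,0],0],[[-0.09,-0.14,0],0],[[-0.125,-0.16,0],0],[[-0.15,-0.17,0],0],[[-0.16,-0.17,0],0]]'; python3 - <<'E'
from h import *
pose('t20')
p,d=grab_frame('top');cv2.imwrite('pics/t20c.png',cv2.resize(p[110:225,210:370,::-1],None,fx=5,fy=5,interpolation=cv2.INTER_CUBIC))
p,d=grab_frame('scene');cv2.imwrite('pics/s20.png',cv2.resize(p[140:300,170:400,::-1],None,fx=3.4,fy=3.4,interpolation=cv2.INTER_CUBIC))
for t in('salt_shaker','jam_jar'):print(t,[(np.round(x['centre'],1),round(x['score'],2)) for x in find_in(t,'top')[:1]])
E
```

```text
time: 40.17
eef_pos: [0.4258, -0.0136, 0.1728]
ee_rot: [81.0, 89.8, -9.0]
ft_force: [1.0, 0.1, 0.5]
finger_gap: -0.0
plate 0.61 [ 677.1 -104. ] [118.5 188.4] 0.2
scale 0.83 [ 674.1 -105.1] [144.9 220.5] 0.2
depth plate [ 676.2 -104.4] [117.3 189.2] 0.22
tcp [ 0.4277 -0.0138  0.1705] F [ 0.2 -0.3  0.4] 40.32
salt_shaker [(array([214.2, 151.5]), 0.75)]
jam_jar [(array([200.7, 191.9]), 0.85)]
```

View pics/t20c.png

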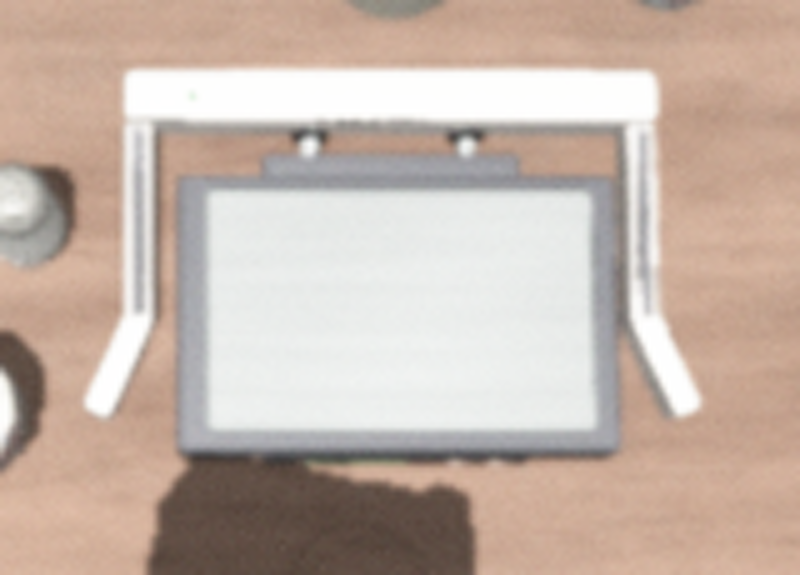

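View pics/s20.png

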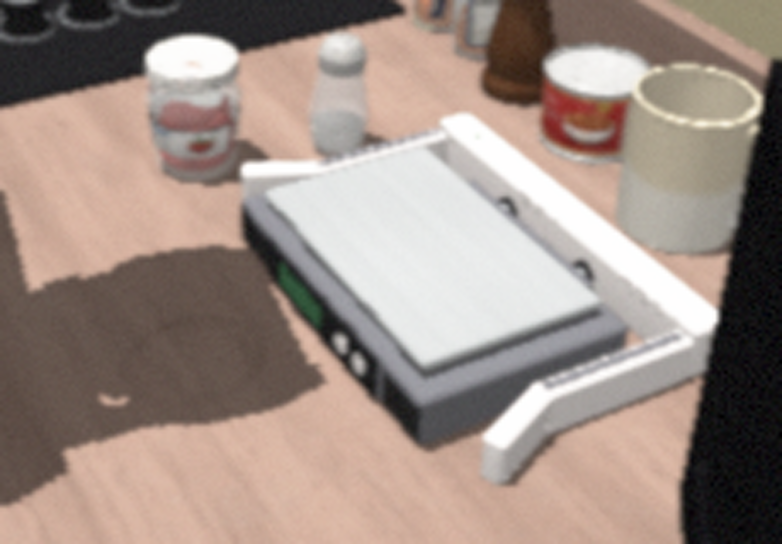

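The scale's nose lies flush along the whole stop bar, at about (390,175) in the top crop. It is square, clear of both rails, and the jar and shaker haven't moved. The arm is clear, so I'm handing in.

```bash
python3 -c "
from bench import bot
print(bot.hand_in())"
```

```text
the job is handed in; nothing more can be done
None
```

I nudged the scale into the dock by alternating pushes on its right and left bumpers with the closed fingers, then handed the job in at about 40 s.

**Seating:** Each side pushed up to a hard stop, the left at TCP x = 0.5957 m and the right at 0.5965 m. A second touch on the left corner stopped at the same place. The pictures show the nose flush along the whole stop bar, yaw about 0.2°, with a gap at both rails. The pin is hidden by the scale, so I infer it is pushed in from the flush contact and did not see it directly.

**Other objects:** The salt shaker and jam jar are within 2 to 4 pixels of where they started, which is within the detector's scatter. The finger pushed only at the outer ends of the near face, and no picture showed it on the display or the plate. The arm finished lifted clear, touching nothing.

**Push too hard on the left:** While feeling for the bar, the finger force reached 19.8 N along the push direction. It was already 13.4 N one step earlier, and I should have stopped there. Some of that force went into friction, so I estimate the scale pressed on the dock with about 12 to 14 N. That estimate is under the 18 N limit, but I did not measure it. After that, pushes stayed at or below about 12 N.

**Bar position:** The stop bar was about 3 mm farther in than my camera estimate, so I trusted the force instead.

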